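# Cover the ink pot and park its shuttle in the detent

## Robot

A 6-joint arm with a two-finger parallel gripper is mounted at the origin on the work surface. World frame = base frame: x ahead of the robot, y to its left, z up, the work surface at z = 0. Lengths are in m, angles in rad, forces in N, time in s.
With the tool pointing down it reaches from about 0.325 to 0.9 m from the base axis. Payload 6.1 kg.
Tool frame: the origin (TCP) lies at the very end of the fingers, on their centre line; the grasp point (between the pads) lies r.grasp_offset behind it (r.grasp_offset is the distance from the TCP to the grasp point, in m); y points along the fingers, x is the direction in which the jaws open and shut, and the axes are right-handed (so a half turn about y gives the same grasp; the last joint's range is limited). The gripper opens to 85 mm and grips with 20 to 120 N. Pads are 22 mm wide; open, the fingers measure 114 mm over their backs; the gripper's body (76 mm by 85 mm) begins 54 mm behind the grasp point. The pads swing forward as they close: fully open they stand 13 mm farther back than shut.
Start: joints at [1.023, 0.22, 1.526, -0, 1.395, -0.126], TCP at [0.256, 0.57, 0.231] pointing down, gripper open.
Joint ranges: [-2.98, 2.98], [-0.91, 2.08], [0.09, 2.57], [-1.24, 4.39], [0.2, 2.65], [-2.68, 2.68]. Speed limits (rad/s): [2.57, 2.57, 3.01, 3.14, 3.14, 3.14].

## Interface

Orientations are given as a unit quaternion [w, x, y, z].
In Python, from bench import r gives the robot as it stands.
- The arm moves only by the tool arm_command, never from a script. Its argument "increments" is text: rows parted by semicolons, each of 7 numbers parted by spaces: the shift along the world's x, y, z in m, then the turn, a rotation vector about the world's x, y, z in degrees, then the opening, from -1 (shut) to 1 (fully open), so that 0 is half open. In form: x y z wx wy wz grip; .... A call has 1 to 5 rows; each row is the pose to reach, as a shift and turn from the pose commanded when the call began; what a row does not reach only later rows make up. A row lasts 1/10 s, in which the tool goes at most 50 mm and 8.59 degrees, less where a joint would pass 70% of its speed; a pose out of reach is approached as far as the arm can. A call with a gripper value outside its range is refused whole. The fingers move at their own pace and stop on an object; "newtons" is the grip in N (left out, the last holds). Time passes only in rows, so rows that repeat a pose let the fingers close. It gives the time, the measured TCP pose, the force and the opening at its end, in the units of the state.
- r.sense(): the state, without advancing time (a new reading comes with each control period).
- r.grab_frame(name): name is "scene" or "top" or "wrist"; returns a dict with "img" (420x560x3 uint8, red, green, blue), "fx", "fy", "cx", "cy" (pixels), "world_from_camera" (4x4, takes a point from camera to world coordinates). Camera axes: x right, y down, z forward; pixel columns grow to the right and rows downward; lengths in m; the calibration is good to about 2 mm. A picture is of the moment at which its call begins. There is no depth.
- r.job_done(): hands the job in, once; it reports no verdict.
The state is a dict: "t": time; "qpos": joint angles; "joint_vel": joint speeds; "effort": joint torques, N m; "tool_pos": TCP position; "orientation": TCP orientation; "ft_force": force on the tool from outside, world axes, zero at the start; "ft_torque": the same for the moment, N m; "gripper_width": finger opening in m.
Only numpy, scipy, OpenCV 4.12 (cv2) and the standard library are available. Lean on these libraries where they do the work, as an engineer would, in place of code of your own. Each camera call takes 0.05 s, during which the arm holds its last target. There are 200 camera calls.

## Task

Set the loose lid that fits the ink pot onto the pot's rim so that it sits seated and level, and let go of the lid. Then take the shuttle by its grip post and slide it along the rail until its ball clicks into the notch of the detent block, without running past it, and finish there still gripping the post, holding the shuttle in the notch with the lid in place. Leave everything else on the table undisturbed.

Things in the scene. Friction and masses are not known exactly. Their poses are not given: they have to be found in the camera images.
- lid_knob (a point): the loose lid to fit, lying right way up: aluminium disc 84 mm across, 5 mm thick; under it a round boss 62 mm across, 6 mm deep, that enters the pot; on it an upright black round knob 22 mm across, 32 mm tall; 0.1 to 0.2 kg. The point is the knob's centre, 27 mm above the boss's underside, 21 mm above the disc's underside; z up. Its place is one of three, swapped with small lid and jar
- pot_rim (a point): centre of the mouth of the white ink pot, at the height of its rim (80 mm above the table). Pot 76 mm across outside, 68 mm inside, 43 mm deep, fixed on the shuttle and open; z up, y along the rail. With the lid seated the knob's centre is 21 mm above this point
- grip (a point): the shuttle's grip post: upright plain steel round bar 20 mm across, its top 144 mm above the table; it stands on the shuttle 90 mm from the pot's centre, on the side away from the detent block. The point is on its axis 20 mm below its top (124 mm above the table); y points along the rail, from the post to the pot and on to the notch
- shuttle (a joint): how far the shuttle has slid along the rail (m), growing in the +y direction of the rail (towards the notch); end stops at -0.14 and 0.21. It drags with about 1.5 N and stays where it is left
- ball (a point): the spring ball on the shuttle's far side, beside the pot's centre (10 mm ball, 26 mm above the table); y along the rail as for the grip. It meets the first pin of the detent block about 16 mm before the notch; going over it takes up to about 9 N with the drag; the crest is 7 mm before the notch, then the ball draws the shuttle forward. Let loose within 5 mm of the notch, the ball centres the shuttle
- notch (a point): where the ball comes to rest: the hollow between the two upright round steel pins (10 mm across, 14 mm apart along the rail) of the detent block, a dark steel block 50 mm long and 34 mm high fixed beside the rail on the side away from the robot. The point is 26 mm above the table; y along the rail. In the notch, ball and notch points coincide along the rail
- rail: dark steel rail 520 mm long fixed on the table, 20 mm high; the point is its middle on the table, y along it towards the notch's side. The shuttle on it is an aluminium plate 165 mm long, 80 mm wide, its top 32 mm above the table
- small_lid: bystander: a smaller lid of the same make, 52 mm across, knob 18 mm across, 43 mm tall; does not fit the pot. Origin at its underside
- jar: bystander: closed ink jar 60 mm across, 68 mm tall. Origin at its underside
- cup: bystander: white cup 68 mm across, 75 mm tall, beyond the +y end of the rail. Origin at its underside
- shaker: bystander: aluminium shaker 54 mm across, 85 mm tall, beyond the -y end of the rail. Origin at its underside
- knife: bystander: ink spatula 200 mm long lying on the table. Origin mid-length below it
- brush: bystander: brush 190 mm long lying behind the rail. Origin mid-length below it
Mind the look-alikes: they are no part of the job. Leave any orange or red look-alike of the part that bears lid_knob alone. Leave any orange look-alike of the part that bears notch alone.

How it is judged:
On the way, in this order (a step that is already met when the one before it is completed fails the run):
1. the lid sits seated and level on the pot, let go (horizontal distance between lid_knob and pot_rim below 0.006 m and z of lid_knob in the frame of pot_rim between 0.018 and 0.0235 m and angle between lid_knob's own z axis and vertical below 0.06 rad and contact force between the fingers and lid below 0.2 N), for 0.3 s.
2. the shuttle is gripped by its post with the ball in the notch (y of ball in the frame of notch between -0.0035 and 0.0035 m and contact force between the fingers and shuttle above 1.5 N and horizontal distance between the grasp point and grip below 0.02 m and velocity of joint shuttle between -0.01 and 0.01 m/s), for 0.3 s.
At the end, for the whole second after the job is handed in: The lid is seated on the pot (knob axis within 6 mm of the pot's, height within 2.5 to 3 mm of seated, tilt under 0.06 rad) and not touched by the fingers; the ball is within 3.5 mm of the notch along the rail, the shuttle is still (under 10 mm/s) and the fingers grip the post with more than 1.5 N (all of step 1 and all of step 2); the arm keeps its last pose, push and grip.
It fails at once if the shuttle is run past the notch (ball more than 12 mm beyond it) (y of ball in the frame of notch above 0.012 m).
It fails at once if a bystander is moved more than 25 mm or knocked over (distance of any of small_lid, jar, cup, knife, brush, shaker from where it was at the start of the episode above 0.025 m or angle between any of small_lid, jar, cup, shaker's own z axis and vertical above 0.5 rad).
It also fails if it takes over 72 s, if anything falls off the work surface, if the arm or the gripper's body presses on something with over 40 N, if the wrist force passes 120 N, or if a joint passes its speed limit or range.

## Working session

There is one attempt and no reset: what is moved stays moved. The work goes in short steps, Python scripts to look and compute and a tool call to move; the robot and the scene stay as the last step left them, time stands still between calls to the robot, and variables do not carry over. Pictures are saved under pics/ and viewed, about 8 in all and at most 12, crops included, and the job is handed in when it is done.

Besides the shell and the picture viewer there is one more tool, called after "Call:" as name(argument=value, ...), one argument or row to a line, values as JSON. arm_command: Moves the arm, as the interface text tells. Its arguments: {"type":"object","properties":{"increments":{"type":"string"},"newtons":{"type":"number"}},"required":["increments"]}

```bash
mkdir -p pics; ls
cat > h.py <<'E'
import numpy as np, cv2, pickle
from bench import r
def grab(n,name):
    f=r.grab_frame(n); pickle.dump(f,open(f'pics/{name}.pkl','wb')); cv2.imwrite(f'pics/{name}.png',f['img'][:,:,::-1]); return f
def load(name): return pickle.load(open(f'pics/{name}.pkl','rb'))
def px2w(f,u,v,z):
    T=np.array(f['world_from_camera']); d=T[:3,:3]@np.array([(u-f['cx'])/f['fx'],(v-f['cy'])/f['fy'],1]); o=T[:3,3]
    return o+d*(z-o[2])/d[2]
def w2px(f,p):
    T=np.linalg.inv(np.array(f['world_from_camera'])); c=T[:3,:3]@np.array(p)+T[:3,3]
    return np.array([f['cx']+f['fx']*c[0]/c[2], f['cy']+f['fy']*c[1]/c[2]])
def crop(f,u0,v0,u1,v1,k,name):
    cv2.imwrite(f'pics/{name}.png',cv2.resize(f['img'][v0:v1,u0:u1,::-1],None,fx=k,fy=k,interpolation=cv2.INTER_CUBIC))
E
python3 - <<'E'
from h import *
a=grab('top','top1');b=grab('scene','scene1')
print(r.grasp_offset,r.sense())
for f in(a,b):print(f['fx'],np.round(f['world_from_camera'],3))
E
```

```text
pics
0.0187 {'t': 0.1, 'qpos': array([ 1.02288151e+00,  2.21138727e-01,  1.52750785e+00,  2.57968637e-05,
        1.39470197e+00, -1.26106197e-01]), 'joint_vel': array([-0.0002251 , -0.00167852, -0.00217765, -0.00053942, -0.00077104,
        0.00048599]), 'effort': array([-6.90865477e-05, -4.98237312e+01, -3.90552235e+01, -2.26359475e-04,
        5.54597224e-03,  2.24046850e-06]), 'tool_pos': array([0.25559367, 0.56974783, 0.23030803]), 'orientation': array([-0.59333274,  0.59385481,  0.38368405, -0.3848107 ]), 'ft_force': array([-0.27715566, -0.48475875,  0.13414741]), 'ft_torque': array([ 0.05108384, -0.01011466,  0.0267051 ]), 'gripper_width': 0.0855840766808978}
502.4243243493322 [[ 2.300e-02 -9.950e-01  1.010e-01  4.620e-01]
 [-1.000e+00 -2.300e-02  2.000e-03 -7.000e-03]
 [ 1.000e-03 -1.010e-01 -9.950e-01  1.306e+00]
 [ 0.000e+00  0.000e+00  0.000e+00  1.000e+00]]
379.5425061237566 [[-0.847  0.39  -0.362  0.912]
 [ 0.532  0.61  -0.587  0.513]
 [-0.008 -0.69  -0.724  0.764]
 [ 0.     0.     0.     1.   ]]
```

View pics/top1.png

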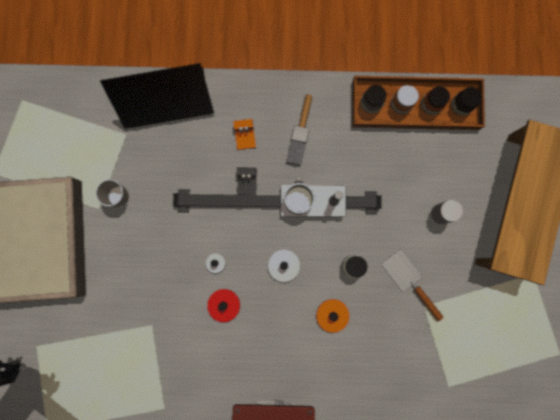

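View pics/scene1.png

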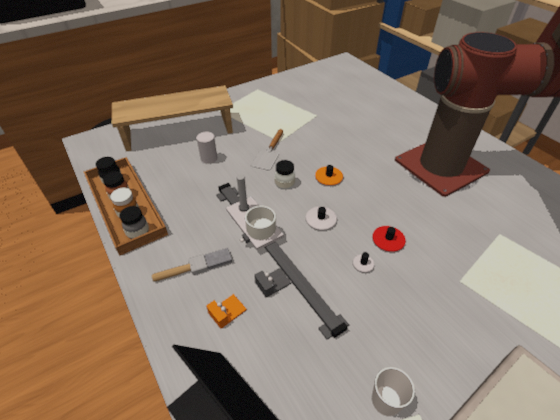

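The candidates for the lid in the top view are the aluminium lid at (284,265), the small lid (215,263), the red one (223,306) and the orange one (333,316). I choose (284,265). For the detent block there is the dark one at (247,178) and an orange look-alike at (245,133), so I choose the dark one. Next is a close crop to check.

Run:
```python
from h import *
f=load('top1'); crop(f,200,155,360,285,5,'c1')
```

```text
(no output)
```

View pics/c1.png

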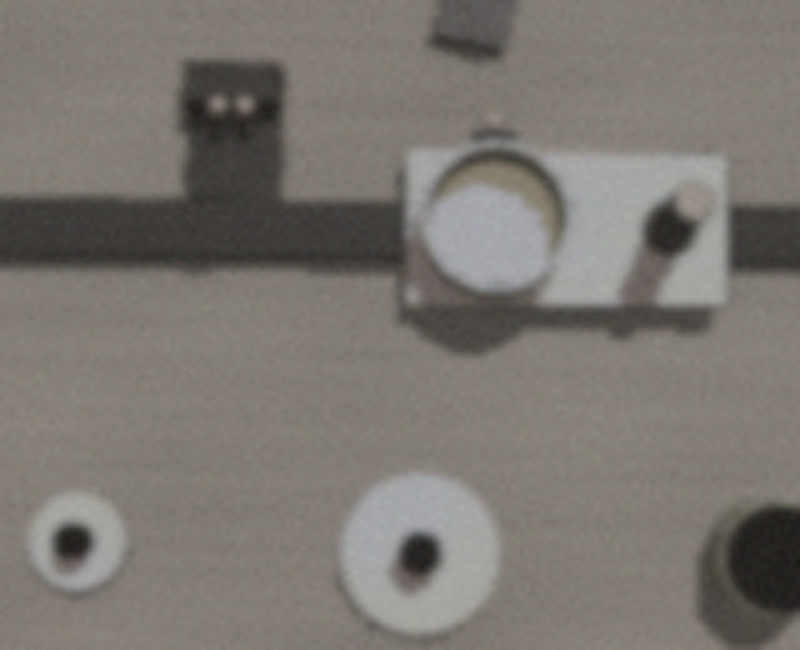

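The crop shows the disc centre at (420,553), the pot mouth at (494,223), the post top at (693,200), the pin tops at (217,104) and (246,104), and the ball at about (494,120). The choice holds: plain aluminium, large disc, short knob.

Run:
```python
from h import *
f=load('top1'); 
P=lambda u,v,z:np.round(px2w(f,200+(u+.5)/5-.5,155+(v+.5)/5-.5,z),4)
print('disc',P(420,553,.011),'knobtop',P(421,553,.043),'rim',P(494,223,.08),'post',P(693,200,.144))
print('pins',P(217,104,.036),P(246,104,.036),'block',P(232,150,.034),'ball',P(494,120,.026))
print('plate corners',P(405,150,.032),P(728,155,.032),P(725,303,.032),P(405,300,.032))
for u in (190,380):print('rail',[np.round(px2w(f,u,v,.02),4) for v in (194.5,207.5)])
```

```text
disc [ 0.4501 -0.0181  0.011 ] knobtop [ 0.4504 -0.0183  0.043 ] rim [ 0.6128 -0.0503  0.08  ] post [ 0.6178 -0.1406  0.144 ]
pins [0.6762 0.0911 0.036 ] [0.6766 0.0762 0.036 ] block [0.6529 0.0828 0.034 ] ball [ 0.6729 -0.0511  0.026 ]
plate corners [ 0.6553 -0.0056  0.032 ] [ 0.6565 -0.1711  0.032 ] [ 0.5804 -0.1704  0.032 ] [ 0.5781 -0.0074  0.032 ]
rail [array([0.6259, 0.2275, 0.02  ]), array([0.5922, 0.2261, 0.02  ])]
rail [array([ 0.6373, -0.2627,  0.02  ]), array([ 0.6035, -0.2628,  0.02  ])]
```

Run:
```python
from h import *
from scipy.spatial.transform import Rotation as R
q=r.sense()['orientation'];print(np.round(R.from_quat(q,scalar_first=True).as_matrix(),3)); f=load('top1')
print(px2w(f,356,267,.068), px2w(f,215.2,263,.045))
```

```text
[[ 0.409 -0.001 -0.912]
 [ 0.912 -0.001  0.409]
 [-0.002 -1.     0.   ]]
[ 0.45033148 -0.19493505  0.068     ] [0.45193101 0.15296107 0.045     ]
```

Call:
arm_command(
  increments="0.015 -0.045 0 0 0 6 0.3; 0.03 -0.09 0 0 0 12 0.3; 0.046 -0.138 0 0 0 18 0.3; 0.06 -0.183 0 0 0 24.15 0.3; 0.075 -0.23 0 0 0 24.15 0.3",
)

```text
t: 0.6
tool_pos: [0.3307, 0.3384, 0.2308]
orientation: [0.499, -0.499, -0.501, 0.501]
ft_force: [0.3, -0.8, 0.3]
gripper_width: 0.0558
```

Call:
arm_command(
  increments="0.015 -0.045 0 0 0 0 0.3; 0.03 -0.09 0 0 0 0 0.3; 0.046 -0.138 0 0 0 0 0.3; 0.06 -0.183 0 0 0 0 0.3; 0.075 -0.23 0 0 0 0 0.3",
)

```text
t: 1.1
tool_pos: [0.4058, 0.1084, 0.2312]
orientation: [-0.5, 0.5, 0.5, -0.5]
ft_force: [1.7, 0.3, -0.2]
gripper_width: 0.0553
```

Call:
arm_command(
  increments="0.015 -0.045 -0.02 0 0 0 0.3; 0.03 -0.09 -0.04 0 0 0 0.3; 0.045 -0.128 -0.07 0 0 0 0.3; 0.045 -0.128 -0.08 0 0 0 0.3; 0.045 -0.128 -0.08 0 0 0 0.3",
)

```text
t: 1.6
tool_pos: [0.4489, -0.0183, 0.1487]
orientation: [0.503, -0.499, -0.498, 0.5]
ft_force: [0.2, 0.7, 1.1]
gripper_width: 0.0554
```

Run:
```python
from h import *
f=grab('wrist','w1');s=r.sense();print(s['t'],s['tool_pos'],s['qpos'],s['gripper_width'],np.round(f['world_from_camera'],3),f['fx'])
print(w2px(f,[.4503,-.0182,.043]),w2px(f,[.4503,-.0182,.011]))
```

```text
1.65 [ 0.44976928 -0.01750943  0.15027252] [-2.14738518e-01 -1.29629012e-01  2.04649695e+00  4.29123035e-04
  1.22795245e+00 -1.78423103e+00] 0.055574053271020704 [[ 0.004  0.959  0.284  0.376]
 [ 1.    -0.004  0.    -0.019]
 [ 0.001  0.284 -0.959  0.291]
 [ 0.     0.     0.     1.   ]] 374.2308971370596
[280.70136714 213.60621622] [280.48436185 201.68396402]
```

View pics/w1.png

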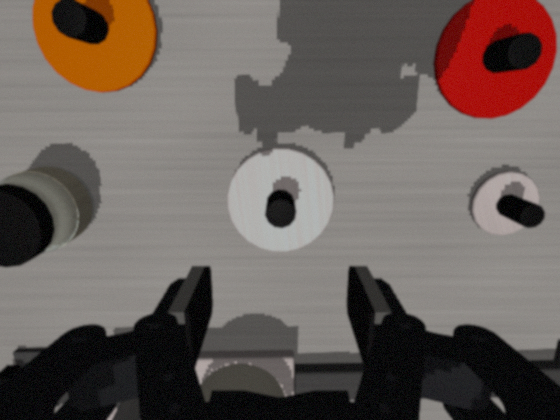

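The wrist view shows the knob top at (281,211), where (281,213) was predicted, and the disc at (280,200). The estimate agrees, so I descend.

Call:
arm_command(
  increments="0 -0.0005 -0.045 0 0 0 0.3; 0 -0.0005 -0.09 0 0 0 0.3; 0 -0.0005 -0.12 0 0 0 0.3; 0 -0.0005 -0.132 0 0 0 0.3; 0 -0.0005 -0.132 0 0 0 0.3",
)

```text
t: 2.15
tool_pos: [0.4501, -0.017, 0.0189]
orientation: [0.5, -0.499, -0.5, 0.501]
ft_force: [-0.2, 0.1, -0.1]
gripper_width: 0.0554
```

Call:
arm_command(
  increments="0 0 -0.002 0 0 0 -0.2; 0 0 -0.002 0 0 0 -1; 0 0 -0.002 0 0 0 -1; 0 0 -0.002 0 0 0 -1; 0 0 -0.002 0 0 0 -1",
  newtons=40,
)

```text
t: 2.65
tool_pos: [0.4527, -0.0185, 0.0193]
orientation: [-0.499, 0.501, 0.501, -0.499]
ft_force: [-0.6, 2.2, 6.4]
gripper_width: 0.0204
```

Call:
arm_command(
  increments="0 0 0.01 0 0 0 -1; 0 0 0.05 0 0 0 -1; 0 0 0.1 0 0 0 -1; 0 0 0.15 0 0 0 -1; 0 0 0.15 0 0 0 -1",
)

```text
t: 3.15
tool_pos: [0.4559, -0.0194, 0.1761]
orientation: [-0.496, 0.505, 0.503, -0.497]
ft_force: [1.6, -0.3, -0.5]
gripper_width: 0.0205
```

Run:
```python
from h import *
f=grab('wrist','w2');s=r.sense();print(s['t'],s['tool_pos'],s['orientation'],s['ft_force'],s['gripper_width'])
g=grab('scene','s2')
a=f['img'][100:400,80:480]; b=g['img'][60:360,160:560]
cv2.imwrite('pics/c2.png',np.hstack([a,b])[:,:,::-1])
```

```text
3.2 [ 0.45394558 -0.0190142   0.17241861] [-0.49712798  0.50305075  0.50176246 -0.49803428] [-0.90229242 -0.23373885 -1.05695263] 0.020374044759183474
```

View pics/c2.png

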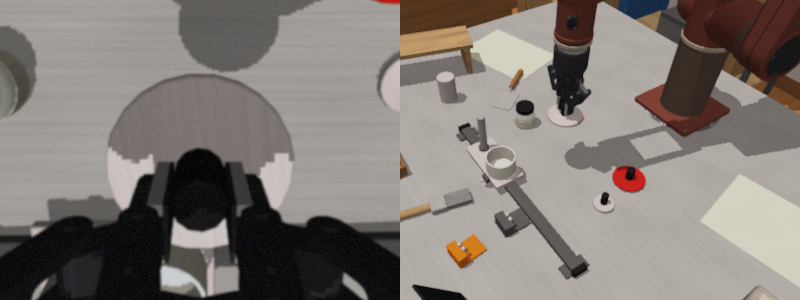

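Run:
```python
from h import *
def draw(n,box,k,ps):
    f=load(n);u0,v0,u1,v1=box
    im=cv2.resize(f['img'][v0:v1,u0:u1,::-1],None,fx=k,fy=k,interpolation=cv2.INTER_CUBIC)
    for c,rad,col in ps:
        t=np.linspace(0,2*np.pi,90)
        p=np.array([w2px(f,[c[0]+rad*np.cos(a),c[1]+rad*np.sin(a),c[2]]) for a in t])
        p=((p-[u0,v0]+.5)*k-.5)
        cv2.polylines(im,[np.int32(np.round(p*8))],True,col,1,cv2.LINE_AA,3)
    return im
ps=[((.6128,-.0503,.08),.038,(0,0,255)),((.6128,-.0503,.08),.034,(0,255,0)),((.6178,-.1406,.144),.01,(255,0,0))]
a=draw('top1',(270,170,350,220),9,ps)[:, :400+0]
a=draw('top1',(275,175,345,225),6,ps); b=draw('scene1',(220,165,290,255),6,ps)
h=max(a.shape[0],b.shape[0]);pad=lambda i:cv2.copyMakeBorder(i,0,h-i.shape[0],0,0,0)
cv2.imwrite('pics/o1.png',np.hstack([pad(a),pad(b)])[:600,:800])
```

```text
(no output)
```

View pics/o1.png

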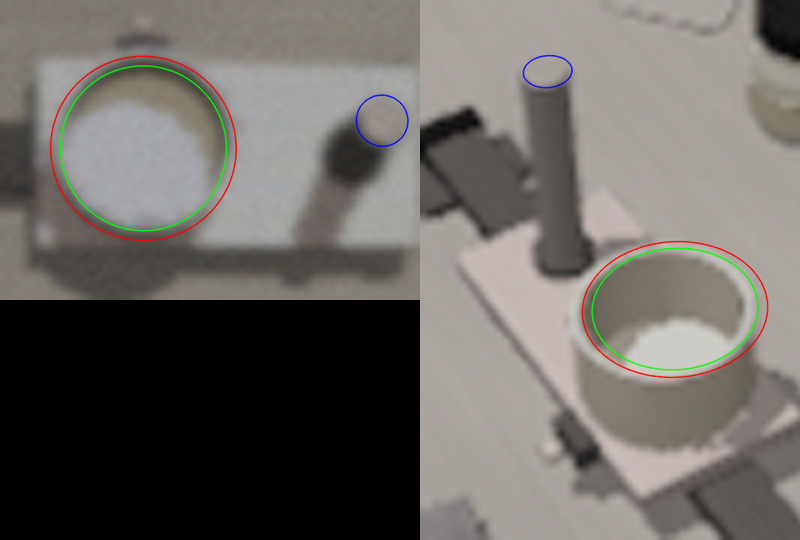

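Call:
arm_command(
  increments="0 0 0 0 0 0 -1; 0 0 0 0 0 0 -1",
)

```text
t: 3.45
tool_pos: [0.4494, -0.018, 0.1654]
orientation: [0.501, -0.499, -0.499, 0.501]
ft_force: [0.2, -0.5, -1.2]
gripper_width: 0.0204
```

Run:
```python
from h import *
def draw(n,box,k,ps):
    f=load(n);u0,v0,u1,v1=box
    im=cv2.resize(f['img'][v0:v1,u0:u1,::-1],None,fx=k,fy=k,interpolation=cv2.INTER_CUBIC)
    for c,rad,col in ps:
        t=np.linspace(0,2*np.pi,90)
        p=np.array([w2px(f,[c[0]+rad*np.cos(a),c[1]+rad*np.sin(a),c[2]]) for a in t])
        p=((p-[u0,v0]+.5)*k-.5)
        cv2.polylines(im,[np.int32(np.round(p*8))],True,col,1,cv2.LINE_AA,3)
    return im
c=(.6172,-.0512)
ps=[((*c,.08),.038,(0,0,255)),((*c,.08),.034,(0,255,0)),((*c,.032),.038,(255,0,255)),((*c,.037),.034,(255,200,0))]
a=draw('top1',(280,178,320,222),10,ps); b=draw('scene1',(238,198,278,242),10,ps)
cv2.imwrite('pics/o2.png',np.hstack([a,b]))
d=draw('scene1',(295,200,345,235),8,[((.4503,-.0182,.011),.042,(0,0,255)),((.4503,-.0182,.043),.011,(0,255,0))])
cv2.imwrite('pics/o2.png',np.vstack([np.hstack([a,b])]))
e=draw('top1',(258,240,308,275),8,[((.4503,-.0182,.011),.042,(0,0,255)),((.4503,-.0182,.043),.011,(0,255,0))])
cv2.imwrite('pics/o3.png',np.hstack([d,e]))
```

```text
(no output)
```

View pics/o2.png

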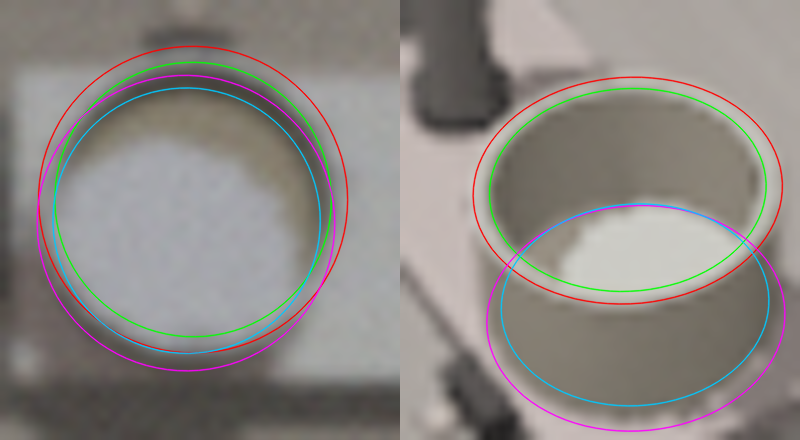

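Run:
```python
from h import *
f=grab('wrist','w3');s=r.sense();p=s['tool_pos'];print(p,s['ft_force'])
def pr(f,d,dz=-.0065):
    t=np.linspace(0,2*np.pi,200)
    q=np.array([w2px(f,[p[0]+d+.042*np.cos(a),p[1]+.042*np.sin(a),p[2]+dz]) for a in t]);return q[:,0].min(),q[:,0].max(),q[:,1].min()
for d in(-.003,0,.003):print(d,pr(f,d))
g=f['img'].astype(float).mean(2)
print(np.round(g[150:200:2,280])); print(np.round(g[258,170:210:2]),np.round(g[258,350:390:2]))
```

```text
[ 0.44953902 -0.01804117  0.16546107] [ 0.30624778  0.36494404 -1.72450649]
-0.003 (np.float64(184.77877449748803), np.float64(378.6084231890161), np.float64(174.9339422598871))
0 (np.float64(185.28371610143412), np.float64(378.09072822267683), np.float64(182.24634089842812))
0.003 (np.float64(185.78335688158236), np.float64(377.5784665696394), np.float64(189.47636241587236))
[ 90.  92.  91.  92.  92.  92.  91.  92.  94.  94.  94.  91.  75.  92.
 112. 120. 118. 120. 121. 120. 119. 118. 116. 121. 116.]
[162. 162. 161. 160. 164. 163. 164. 161. 167. 189. 193. 195. 197. 189.
 166. 160. 126. 110. 113. 110.] [119. 119. 154. 192. 195. 192. 191. 193. 193. 167. 121. 115. 133. 156.
 158. 158. 158. 159. 157. 159.]
```

Run:
```python
from h import *
from scipy.optimize import least_squares
from scipy.spatial.transform import Rotation as R
f=load('w3');p=np.array([.44954,-.01804,.1655])
g=cv2.GaussianBlur(f['img'].astype(np.float32).mean(2),(0,0),1.0)
c=np.array([280,262.]);pts=[]
for a in np.radians(np.arange(182,359,6)):
    rr=np.arange(75,110,.5); q=c+rr[:,None]*[np.cos(a),np.sin(a)]
    pr=cv2.remap(g,q[:,0:1].astype(np.float32),q[:,1:2].astype(np.float32),1)[:,0]
    i=np.argmin(pr) ; pts.append(q[i]) ; print(int(np.degrees(a)),rr[i],int(pr[i]),end=' | ')
pts=np.array(pts)
t=np.linspace(0,2*np.pi,720)
def proj(x):
    Rm=R.from_rotvec([x[3],x[4],0]).as_matrix()
    w=p+x[:3]+(Rm@np.array([.042*np.cos(t),.042*np.sin(t),0*t])).T
    return np.array([w2px(f,k) for k in w])
def res(x):
    P=proj(x); d=np.linalg.norm(pts[:,None]-P[None],axis=2); return d.min(1)
for tilt in (0,1):
    def rs(y): 
        x=np.r_[y,0,0] if not tilt else y
        return res(x)
    s=least_squares(rs,[0,0,-.0065]+[0,0]*tilt,loss='soft_l1',diff_step=1e-3,x_scale=[.002]*3+[.03,.03]*tilt)
    print('\n',np.round(s.x,4),np.round(rs(s.x),1))
```

```text
182 75.0 115 | 188 76.0 111 | 194 79.5 110 | 200 83.0 110 | 206 91.0 108 | 212 91.0 110 | 218 90.0 105 | 224 89.5 104 | 230 90.0 99 | 236 88.5 100 | 242 88.5 99 | 248 88.0 96 | 254 87.0 95 | 260 87.0 96 | 266 102.5 91 | 272 88.0 82 | 278 89.0 82 | 284 88.5 83 | 290 88.5 82 | 296 99.0 94 | 302 87.5 103 | 308 88.0 102 | 314 89.0 107 | 320 88.5 107 | 326 89.5 108 | 332 89.5 112 | 338 89.5 112 | 344 91.5 112 | 350 90.5 114 | 356 91.5 116 | 
 [ 0.0004 -0.0001 -0.0268] [ 9.7  9.6  6.9  4.   3.5  3.2  2.   1.4  1.8  0.4  0.4  0.3  1.1  1.1
 14.3  0.4  0.6  0.2  0.6  9.8  2.   1.8  0.9  1.5  0.5  0.4  0.   2.5
  2.2  4. ]

 [-0.0011  0.0005 -0.0271  0.227   0.1409] [ 0.2  1.7  0.9  0.3  5.9  4.1  1.7  0.3  0.3  1.8  1.7  2.   2.6  2.1
 13.8  0.3  1.1  0.9  1.  11.4  0.3  0.1  0.5  0.6  0.1  0.6  1.2  0.5
  0.7  0.4]
```

Run:
```python
from h import *
f=load('w3');p=np.array([.44954,-.01804,.1655])
u0,v0,k=165,160,3
im=cv2.resize(f['img'][v0:350,u0:400,::-1],None,fx=k,fy=k,interpolation=cv2.INTER_CUBIC)
for dx,dz,col in((0,-.0065,(0,0,255)),(0,-.012,(0,255,0)),(-.002,-.012,(255,0,0))):
    q=np.array([w2px(f,p+[dx+.042*np.cos(a),.042*np.sin(a),dz]) for a in np.linspace(0,6.283,90)])
    cv2.polylines(im,[np.int32(((q-[u0,v0]+.5)*k-.5)*8)],True,col,1,cv2.LINE_AA,3)
cv2.imwrite('pics/o4.png',im)
```

```text
(no output)
```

View pics/o4.png

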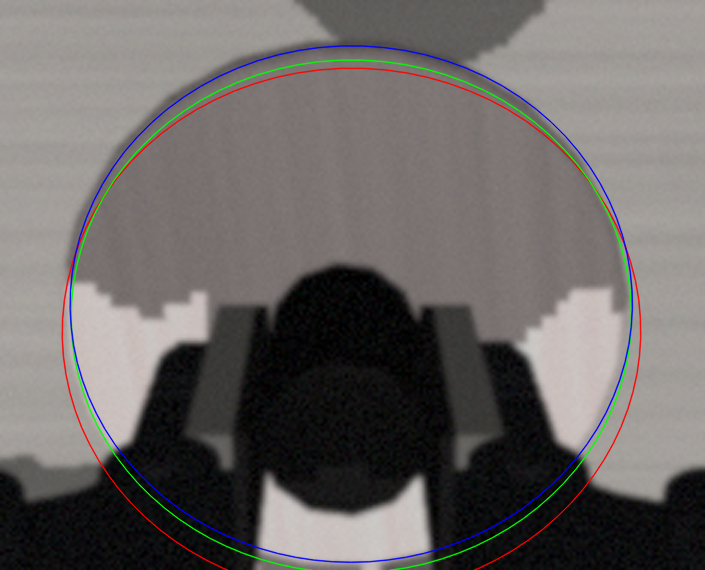

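Call:
arm_command(
  increments="0.04 -0.008 0 0 0 0 -1; 0.08 -0.016 0 0 0 0 -1; 0.12 -0.025 0 0 0 0 -1; 0.155 -0.031 0 0 0 0 -1; 0.1675 -0.033 0 0 0 0 -1",
)

```text
t: 4.0
tool_pos: [0.6202, -0.0519, 0.1651]
orientation: [0.501, -0.5, -0.499, 0.5]
ft_force: [0.1, 0.0, -1.1]
gripper_width: 0.0205
```

Call:
arm_command(
  increments="0 0 -0.01 0 0 0 -1; 0 0 -0.03 0 0 0 -1; 0 0 -0.045 0 0 0 -1; 0 0 -0.045 0 0 0 -1; 0 0 -0.045 0 0 0 -1",
)

```text
t: 4.5
tool_pos: [0.6173, -0.051, 0.1214]
orientation: [0.501, -0.499, -0.5, 0.5]
ft_force: [0.0, 0.2, -0.5]
gripper_width: 0.0207
```

Run:
```python
from h import *
s=r.sense();print(s['t'],s['tool_pos'],s['ft_force'],s['gripper_width'])
f=grab('scene','s4');g=grab('top','t4');w=grab('wrist','w4')
p=s['tool_pos']
def draw(f,box,k,ps):
    u0,v0,u1,v1=box
    im=cv2.resize(f['img'][v0:v1,u0:u1,::-1],None,fx=k,fy=k,interpolation=cv2.INTER_CUBIC)
    for c,rad,col in ps:
        q=np.array([w2px(f,[c[0]+rad*np.cos(a),c[1]+rad*np.sin(a),c[2]]) for a in np.linspace(0,6.283,90)])
        cv2.polylines(im,[np.int32(((q-[u0,v0]+.5)*k-.5)*8)],True,col,1,cv2.LINE_AA,3)
    return im
ps=[((.6172,-.051,.08),.038,(0,0,255)),((p[0],p[1],p[2]-.012),.042,(0,255,0))]
a=draw(f,(220,170,300,255),5,ps);b=draw(w,(130,100,430,355),1.6667,ps)[:425,:400]
b=cv2.resize(w['img'][100:400,:,::-1],(560,300))
cv2.imwrite('pics/o5.png',np.vstack([np.hstack([a,np.zeros((425,160,3),np.uint8)])[:, :560],])) 
cv2.imwrite('pics/o5.png',np.hstack([a,cv2.resize(w['img'][60:400,80:480,::-1],(400,340))[:340] if 0 else cv2.copyMakeBorder(w['img'][60:400,80:480,::-1],0,85,0,0,0)]))
```

```text
4.5 [ 0.61726345 -0.05099672  0.12140782] [ 0.03124588  0.21915118 -0.53748483] 0.02072083403551464
```

View pics/o5.png

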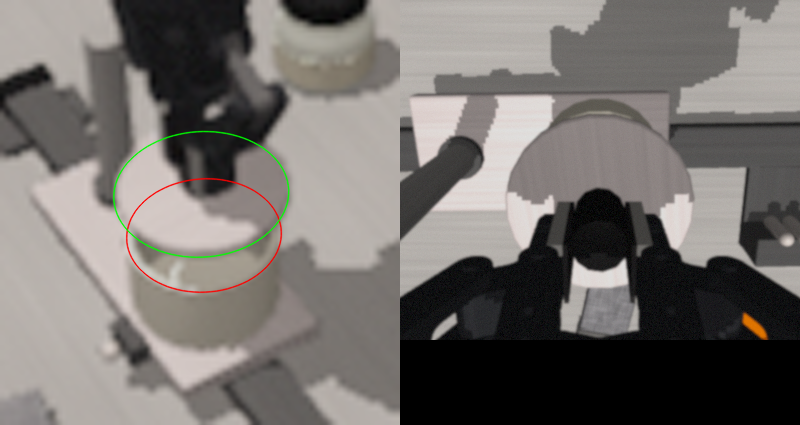

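Call:
arm_command(
  increments="0 0 -0.008 0 0 0 -1; 0 0 -0.014 0 0 0 -1; 0 0 -0.018 0 0 0 -1; 0 0 -0.02 0 0 0 -1; 0 0 -0.02 0 0 0 -1",
)

```text
t: 5.15
tool_pos: [0.618, -0.0512, 0.1016]
orientation: [0.5, -0.5, -0.5, 0.5]
ft_force: [0.0, 0.4, -0.6]
gripper_width: 0.0206
```

Call:
arm_command(
  increments="0 0 -0.001 0 0 0 -1; 0 0 -0.002 0 0 0 -1; 0 0 -0.003 0 0 0 -1; 0 0 -0.004 0 0 0 -1; 0 0 -0.004 0 0 0 -1",
)

```text
t: 5.65
tool_pos: [0.6183, -0.0513, 0.0981]
orientation: [0.5, -0.5, -0.5, 0.5]
ft_force: [-0.4, -0.6, -1.1]
gripper_width: 0.0207
```

Call:
arm_command(
  increments="0 0 -0.001 0 0 0 -1; 0 0 -0.002 0 0 0 -1; 0 0 -0.003 0 0 0 -1; 0 0 -0.003 0 0 0 -1",
)

```text
t: 6.05
tool_pos: [0.6182, -0.0512, 0.095]
orientation: [0.5, -0.5, -0.5, 0.5]
ft_force: [0.5, -0.4, -1.0]
gripper_width: 0.0209
```

Call:
arm_command(
  increments="0 0 -0.001 0 0 0 -1; 0 0 -0.002 0 0 0 -1; 0 0 -0.002 0 0 0 -1",
)

```text
t: 6.35
tool_pos: [0.6184, -0.0513, 0.0935]
orientation: [-0.5, 0.5, 0.5, -0.5]
ft_force: [-0.1, 0.5, 0.8]
gripper_width: 0.0204
```

Call:
arm_command(
  increments="0 0 -0.001 0 0 0 -1; 0 0 -0.001 0 0 0 -1",
)

```text
t: 6.55
tool_pos: [0.6185, -0.0513, 0.0934]
orientation: [-0.5, 0.5, 0.5, -0.5]
ft_force: [-3.2, 0.7, 6.4]
gripper_width: 0.0208
```

Call:
arm_command(
  increments="0 0 -0.001 0 0 0 -1; 0 0 -0.001 0 0 0 -1",
)

```text
t: 6.75
tool_pos: [0.6186, -0.0513, 0.0933]
orientation: [-0.5, 0.5, 0.5, -0.5]
ft_force: [-6.4, 1.4, 11.3]
gripper_width: 0.0204
```

Call:
arm_command(
  increments="-0.001 0 0.002 0 0 0 -1; -0.001 0 0.002 0 0 0 -1",
)

```text
t: 6.95
tool_pos: [0.6175, -0.0513, 0.0935]
orientation: [-0.5, 0.5, 0.5, -0.5]
ft_force: [-0.2, 0.2, -0.8]
gripper_width: 0.0205
```

Call:
arm_command(
  increments="0 0 0 0 0 0 -0.2; 0 0 0 0 0 0 -0.1; 0 0 0 0 0 0 0; 0 0 0 0 0 0 0; 0 0 0 0 0 0 0",
)

```text
t: 7.45
tool_pos: [0.6174, -0.0513, 0.0932]
orientation: [0.5, -0.5, -0.5, 0.5]
ft_force: [-0.7, -0.1, -0.3]
gripper_width: 0.043
```

Call:
arm_command(
  increments="0 0 0.02 0 0 0 0; 0 0 0.05 0 0 0 0; 0 0 0.1 0 0 0 0; -0.04 0 0.11 0 0 0 0; -0.08 0 0.11 0 0 0 0",
)

```text
t: 7.95
tool_pos: [0.539, -0.0518, 0.207]
orientation: [-0.498, 0.502, 0.501, -0.499]
ft_force: [-0.7, 0.7, -0.4]
gripper_width: 0.0431
```

Run:
```python
from h import *
s=r.sense();print(s['t'],s['tool_pos'],s['ft_force'],s['gripper_width'])
f=grab('scene','s6');g=grab('top','t6')
def draw(f,box,k,ps):
    u0,v0,u1,v1=box
    im=cv2.resize(f['img'][v0:v1,u0:u1,::-1],None,fx=k,fy=k,interpolation=cv2.INTER_CUBIC)
    for c,rad,col in ps:
        q=np.array([w2px(f,[c[0]+rad*np.cos(a),c[1]+rad*np.sin(a),c[2]]) for a in np.linspace(0,6.283,90)])
        cv2.polylines(im,[np.int32(((q-[u0,v0]+.5)*k-.5)*8)],True,col,1,cv2.LINE_AA,3)
    return im
c=(.6172,-.051)
ps=[((*c,.085),.042,(0,0,255)),((*c,.117),.011,(0,255,0))]
a=draw(f,(225,165,290,255),6,ps);b=draw(g,(232,162,362,222),3,[])
b=draw(g,(275,165,340,225),6,ps)
cv2.imwrite('pics/o6.png',np.hstack([a,cv2.copyMakeBorder(b,0,a.shape[0]-b.shape[0],0,0,0)]))
```

```text
7.95 [ 0.53901999 -0.05181808  0.20696162] [-0.73011038  0.66986541 -0.44354371] 0.0431339825645108
```

View pics/o6.png

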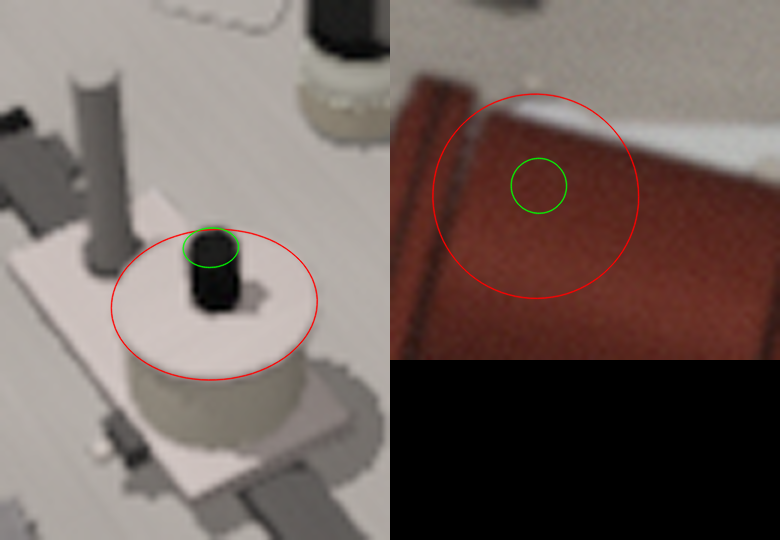

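The lid's outline matches the seated ellipse, with the disc flat on the rim and the knob at (215,247). Next comes the post.

Call:
arm_command(
  increments="0.03 -0.035 0 0 0 0 0.1; 0.06 -0.07 0 0 0 0 0.1; 0.079 -0.0895 0 0 0 0 0.1; 0.079 -0.0895 0 0 0 0 0.1; 0.079 -0.0895 0 0 0 0 0.1",
)

```text
t: 8.55
tool_pos: [0.6165, -0.141, 0.2025]
orientation: [0.501, -0.5, -0.5, 0.5]
ft_force: [0.3, 0.1, 0.4]
gripper_width: 0.0468
```

Run:
```python
from h import *
s=r.sense();print(s['t'],s['tool_pos'],s['ft_force'],s['gripper_width'])
f=grab('wrist','w7');print(w2px(f,(.6175,-.141,.144)),w2px(f,(.6175,-.141,.06)),[w2px(f,(.6765,y,.034)) for y in (.0767,.0907)])
cv2.imwrite('pics/o7.png',f['img'][:,:,::-1])
```

```text
8.55 [ 0.61648168 -0.1410151   0.20249818] [0.28956981 0.11338384 0.42830942] 0.04677737146949908
[281.11302656 236.54196679] [280.51825543 198.98909668] [array([522.93699865, 254.73371673]), array([538.5287558 , 254.70426792])]
```

View pics/o7.png

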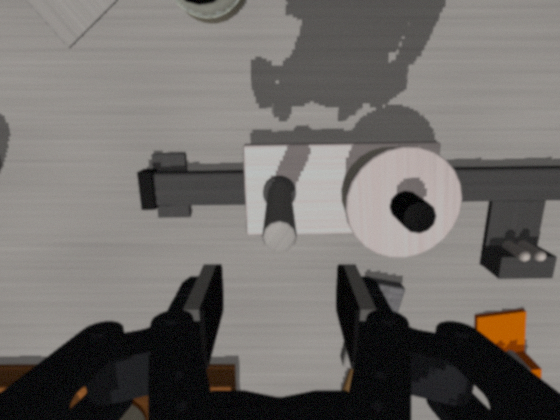

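Call:
arm_command(
  increments="0.001 -0.0003 -0.04 0 0 0 0.1; 0.001 -0.0003 -0.075 0 0 0 0.1; 0.001 -0.0003 -0.095 0 0 0 0.1; 0.001 -0.0003 -0.097 0 0 0 0.1; 0.001 -0.0003 -0.097 0 0 0 0.1",
)

```text
t: 9.1
tool_pos: [0.617, -0.1402, 0.1065]
orientation: [0.5, -0.5, -0.5, 0.5]
ft_force: [0.9, -0.1, 0.8]
gripper_width: 0.047
```

Call:
arm_command(
  increments="0 0 0 0 0 0 -0.2; 0 0 0 0 0 0 -1; 0 0 0 0 0 0 -1; 0 0 0 0 0 0 -1; 0 0 0 0 0 0 -1",
  newtons=40,
)

```text
t: 9.6
tool_pos: [0.6187, -0.1413, 0.1087]
orientation: [-0.499, 0.501, 0.501, -0.499]
ft_force: [-1.0, 0.5, 6.6]
gripper_width: 0.0191
```

Call:
arm_command(
  increments="0 0.005 0.001 0 0 0 -1; 0 0.015 0.001 0 0 0 -1; 0 0.03 0.001 0 0 0 -1; 0 0.045 0.001 0 0 0 -1; 0 0.055 0.001 0 0 0 -1",
)

```text
t: 10.1
tool_pos: [0.6179, -0.0844, 0.1086]
orientation: [-0.499, 0.5, 0.5, -0.5]
ft_force: [-1.4, -1.2, 7.4]
gripper_width: 0.0191
```

Call:
arm_command(
  increments="0 0.012 0 0 0 0 -1; 0 0.025 0 0 0 0 -1; 0 0.038 0 0 0 0 -1; 0 0.045 0 0 0 0 -1; 0 0.045 0 0 0 0 -1",
)

```text
t: 10.6
tool_pos: [0.6173, -0.0385, 0.1086]
orientation: [-0.5, 0.499, 0.501, -0.5]
ft_force: [-2.5, 1.9, 9.7]
gripper_width: 0.0193
```

Run:
```python
from h import *
s=r.sense();print(s['t'],s['tool_pos'],s['ft_force'],s['gripper_width'])
f=grab('scene','s8');g=grab('top','t8')
a=cv2.resize(f['img'][160:310,210:350,::-1],None,fx=4,fy=4,interpolation=cv2.INTER_CUBIC)
cv2.imwrite('pics/o8.png',a)
```

```text
10.6 [ 0.61731012 -0.03853465  0.10862993] [-2.52319729  1.86740741  9.73417525] 0.019300342762587706
```

View pics/o8.png

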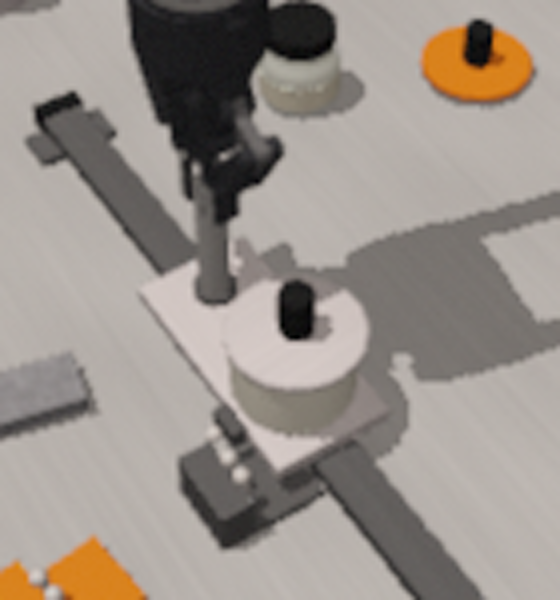

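Call:
arm_command(
  increments="0 0.004 0 0 0 0 -1; 0 0.008 0 0 0 0 -1; 0 0.012 0 0 0 0 -1; 0 0.014 0 0 0 0 -1; 0 0.014 0 0 0 0 -1",
)

```text
t: 11.2
tool_pos: [0.6172, -0.0256, 0.1086]
orientation: [-0.5, 0.5, 0.5, -0.5]
ft_force: [-3.2, 0.8, 8.6]
gripper_width: 0.019
```

Call:
arm_command(
  increments="0 0.001 0 0 0 0 -1; 0 0.002 0 0 0 0 -1; 0 0.003 0 0 0 0 -1; 0 0.004 0 0 0 0 -1",
)

```text
t: 11.6
tool_pos: [0.6171, -0.0222, 0.1086]
orientation: [0.5, -0.5, -0.5, 0.5]
ft_force: [-3.5, -1.8, 8.9]
gripper_width: 0.0188
```

Call:
arm_command(
  increments="0 0.001 0 0 0 0 -1; 0 0.002 0 0 0 0 -1; 0 0.002 0 0 0 0 -1",
)

```text
t: 11.9
tool_pos: [0.6171, -0.0209, 0.1087]
orientation: [0.5, -0.5, -0.5, 0.5]
ft_force: [-2.6, -3.6, 9.1]
gripper_width: 0.019
```

Call:
arm_command(
  increments="0 0.001 0 0 0 0 -1; 0 0.002 0 0 0 0 -1; 0 0.002 0 0 0 0 -1",
)

```text
t: 12.2
tool_pos: [0.6171, -0.0195, 0.1086]
orientation: [0.5, -0.5, -0.499, 0.501]
ft_force: [-4.3, -4.9, 10.5]
gripper_width: 0.0187
```

Call:
arm_command(
  increments="0 0.001 0 0 0 0 -1; 0 0.002 0 0 0 0 -1; 0 0.002 0 0 0 0 -1",
)

```text
t: 12.5
tool_pos: [0.6171, -0.0175, 0.1087]
orientation: [0.5, -0.5, -0.499, 0.501]
ft_force: [-4.7, -6.5, 9.2]
gripper_width: 0.0191
```

Call:
arm_command(
  increments="0 0.001 0 0 0 0 -1; 0 0.002 0 0 0 0 -1; 0 0.002 0 0 0 0 -1",
)

```text
t: 12.8
tool_pos: [0.617, -0.0148, 0.1087]
orientation: [0.5, -0.5, -0.5, 0.5]
ft_force: [-4.2, -1.9, 10.3]
gripper_width: 0.019
```

Call:
arm_command(
  increments="0 0.001 0 0 0 0 -1; 0 0.002 0 0 0 0 -1; 0 0.002 0 0 0 0 -1",
)

```text
t: 13.1
tool_pos: [0.617, -0.0116, 0.1086]
orientation: [0.5, -0.5, -0.5, 0.5]
ft_force: [-4.4, 1.9, 10.2]
gripper_width: 0.019
```

Call:
arm_command(
  increments="0 0.001 0 0 0 0 -1; 0 0.002 0 0 0 0 -1; 0 0.002 0 0 0 0 -1",
)

```text
t: 13.4
tool_pos: [0.617, -0.0086, 0.1087]
orientation: [-0.5, 0.499, 0.501, -0.5]
ft_force: [-3.6, 5.3, 10.7]
gripper_width: 0.0188
```

Call:
arm_command(
  increments="0 0.001 0 0 0 0 -1; 0 0.001 0 0 0 0 -1; 0 0.001 0 0 0 0 -1",
)

```text
t: 13.7
tool_pos: [0.6169, -0.0075, 0.1086]
orientation: [-0.5, 0.499, 0.501, -0.5]
ft_force: [-3.3, 4.6, 9.8]
gripper_width: 0.0192
```

Call:
arm_command(
  increments="0 0.001 0 0 0 0 -1; 0 0.001 0 0 0 0 -1; 0 0.001 0 0 0 0 -1",
)

```text
t: 14.0
tool_pos: [0.6169, -0.0068, 0.1086]
orientation: [-0.5, 0.499, 0.5, -0.5]
ft_force: [-4.9, 3.1, 10.3]
gripper_width: 0.0186
```

Call:
arm_command(
  increments="0 0.001 0 0 0 0 -1; 0 0.001 0 0 0 0 -1; 0 0.001 0 0 0 0 -1",
)

```text
t: 14.3
tool_pos: [0.6169, -0.0066, 0.1086]
orientation: [0.5, -0.5, -0.5, 0.5]
ft_force: [-5.3, -0.2, 9.2]
gripper_width: 0.0192
```

Run:
```python
from h import *
s=r.sense();print(s['t'],s['tool_pos'],s['ft_force'],s['gripper_width'])
f=grab('scene','s9');g=grab('top','t9')
a=cv2.resize(f['img'][180:300,225:325,::-1],None,fx=4,fy=4,interpolation=cv2.INTER_CUBIC)
b=cv2.resize(g['img'][150:230,215:315,::-1],None,fx=4,fy=4,interpolation=cv2.INTER_CUBIC)
cv2.imwrite('pics/o9.png',np.hstack([a,cv2.copyMakeBorder(b,0,160,0,0,0)]))
```

```text
14.3 [ 0.61689514 -0.00657582  0.10861994] [-5.34764072 -0.15044221  9.22730463] 0.019198923256379237
```

Call:
arm_command(
  increments="0 0 0 0 0 0 -1; 0 0 0 0 0 0 -1; 0 0 0 0 0 0 -1; 0 0 0 0 0 0 -1; 0 0 0 0 0 0 -1",
)

```text
t: 14.9
tool_pos: [0.6169, -0.0066, 0.1086]
orientation: [0.5, -0.5, -0.5, 0.5]
ft_force: [-5.2, 0.5, 10.2]
gripper_width: 0.0188
```

Run:
```python
from h import *
s=r.sense();print(s['t'],s['tool_pos'],s['ft_force'],s['gripper_width'],s['joint_vel'].round(4))
def ncc(y0,n0,n1):
    f=load(n0);g=load(n1);print(w2px(f,(.6172,y0,.1)),'->pred',w2px(g,(.6172,.0837,.1)))
def blob(n,y):
    f=load(n);u,v=w2px(f,(.6172,y,.1));u0,v0=int(u)-15,int(v)-12
    m=(f['img'][v0:v0+30,u0:u0+30].mean(2)<60).astype(np.uint8)
    k,l,st,c=cv2.connectedComponentsWithStats(m);i=1+np.argmax(st[1:,4]);return c[i]+[u0,v0],st[i],np.array([u,v])
print('before',blob('s6',-.051));print('after',blob('s9',.0837))
```

```text
14.9 [ 0.61692534 -0.00656202  0.10863381] [-5.15346362  0.52097712 10.15883821] 0.0188088626016057 [-0.0009  0.0005  0.0002  0.0008  0.0002  0.0003]
before (array([260.43157895, 209.91578947]), array([13,  5,  8, 14, 95], dtype=int32), array([259.97277099, 210.68020182]))
after (array([291.59047619, 246.43809524]), array([ 13,   5,   8,  14, 105], dtype=int32), array([290.57872575, 247.80589474]))
```

```bash
python3 -c "
from h import *
print(r.job_done()); s=r.sense(); print(s['t'],s['tool_pos'],s['ft_force'],s['gripper_width'])"
```

```text
the job is handed in; nothing more can be done
None
the job is handed in; nothing more can be done
```

I set the aluminium lid on the pot, let go of it, then slid the shuttle by its post into the dark detent block's notch. I handed the job in at about 15 s, still gripping the post with 40 N commanded. It gave no verdict.

- **Lid:** in the scene view after release, the disc matched the outline drawn for a seated, level lid. After the slide the knob was about 1 px from that estimate in each image direction. I put that down to the rail being slightly turned. I could not view the last picture because the 12-picture limit was reached, so this check is from pixel numbers only.
- **Notch:** the gripper force along the rail rose to 6.5 N at the pin, changed sign at the crest, pulled forward at about 5 N, and settled near 0 N. The gripper moved 134.7 mm, against 134.5 mm estimated from the images. The arm was still and the jaw opening read about 19 mm on the 20 mm post.
- **Leftover force:** on the tool, about 10 N upward and 5 N towards the robot remained after closing on the post. I left it there, as it is well within the limits.
- **Bystanders:** I saw none moved in the pictures I viewed, but I did not measure their positions at the end.

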